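# Open the child-safe cap of the descaler bottle

### The job

Open the tall bottle that stands in the two-place holder: press its ribbed child-safe cap down against the spring, keep it pressed while you twist it anticlockwise (seen from above) about a quarter turn, then lift it straight up off the neck. Finish while still holding the cap in the gripper, level and directly above the bottle's mouth with 5 to 10 cm of air between them. Leave the bottle standing in its holder and do not disturb the short bottle, the mug or the tin.

Things in the scene. Friction and masses are not known exactly. Their poses are not given: they have to be found in the camera images.
- cap_centre (a point): centre (half-way up, on the axis) of the grey ribbed round safety cap on the tall bottle: an upside-down cup 43 mm across, 38 mm high, 40 g, z its axis, up; a raised arrow on top points along its x. Turn while pressed, anticlockwise from above: from 45 deg on it is free to lift, at about 135 deg it meets a stop (75 deg is good); it does not turn clockwise
- cap: the same cap; origin at the centre of its lower rim, 19 mm below cap_centre. Two inner lugs lock it under the neck's lugs until it is pushed down at least 4.5 mm (6 to 8 mm is good, it bottoms at 9 mm); the spring pushes back with 5 N at rest and 1 N more per mm
- bottle_mouth (a point): centre of the rim of the tall bottle's neck (32 mm across its lugs), under the cap; 136 mm above the bottle's underside; with the cap seated cap_centre lies 8 mm above it. Axes are those of the bottle
- bottle: the tall white bottle, loose, 0.9 kg, 73 x 73 mm square, shoulder from 98 to 113 mm; origin at the centre of its underside, z up; its x axis lies along the cap's x axis while the cap is locked. It stands in one place of the holder, which keeps it from turning (about 2 mm of play)
- liner (a joint): the sprung grey disc (16 mm across) in the bottle's mouth that pushes the cap up: 0 with the cap seated and locked, grows in m as the cap is pressed down (0.009 at the bottom), -0.001 with the cap off
- holder: grey open holder fixed to the worktop, 85 x 165 mm, 35 mm high, 5 mm floor, two square places side by side along its y axis, 80 mm apart; origin at the centre of its underside
- short_bottle: white short bottle in the other place of the holder, 73 x 73 mm square, 82 mm high with its small smooth cap 26 mm across; leave alone; origin at the centre of its underside
- mug: plain white mug, 86 mm across, 97 mm high; leave alone; origin at the centre of its underside
- tin: food tin, 75 mm across, 58 mm high; leave alone; origin at the centre of its underside
Mind the look-alikes: they are no part of the job. Leave any green or red look-alike of the cap alone.

How it is judged:
By the outcome, as a careful person would: the job done as asked, in the order asked, and still so for the second after the job is handed in, while the arm keeps its last pose, push and grip.
It also fails if it takes over 32 s, if anything falls off the work surface, if the arm or the gripper's body presses on something with over 40 N, if the wrist force passes 120 N, or if a joint passes its speed limit or range.

### The arm

A 6-joint arm with a two-finger parallel gripper is mounted at the origin on a cart in front of the work surface, level with it; the furniture and walls round the work are solid. World frame = base frame: x ahead of the robot, y to its left, z up, the work surface at z = 0. Lengths are in mm, angles in rad, forces in N, time in s.
With the tool pointing down it reaches from about 275 to 750 mm from the base axis. Payload 10.2 kg.
Tool frame: the origin (TCP) lies at the very end of the fingers, on their centre line; the grasp point (between the pads) lies 19 mm behind it; z points along the fingers, y is the line along which they close (so a half turn about z gives the same grasp; the last joint's range is limited). The gripper opens to 88 mm and grips with 3 to 60 N. Pads are 18 mm wide; open, the fingers measure 123 mm over their backs; the gripper's body (75 mm by 187 mm) begins 45 mm behind the grasp point.
Start: joints at [-1.377, 0.313, 1.498, -0, 1.331, -0.223], TCP at [212.527, -480.066, 238.72] pointing down, gripper open.
Joint ranges: [-2.94, 2.94], [-0.97, 2.17], [0.19, 2.56], [-1.23, 4.37], [0.02, 3.11], [-2.88, 2.88]. Speed limits (rad/s): [2.39, 2.39, 3.01, 3.14, 3.14, 3.14].

### API

Orientations are given as a rotation vector (axis times angle).
In Python, from rig import monitor, viewer, order gives the robot as it stands.
- The arm moves only by the shell command python3 -m pendant 'ROWS' [OPENING] [FORCE]. ROWS is a JSON object of lists of equal length, an entry for each row: "delta_pos": the shift along the tool's x, y, z in cm, a list of three; "twist": the turn about the tool's z in degrees. In form: {"delta_pos": [[dx, dy, dz], ...], "twist": [twist, ...]}. A call has 1 to 10 rows; each row is the pose to reach, as a shift and turn from the pose commanded when the call began, along the tool's axes at that moment; what a row does not reach only later rows make up. A row lasts 1/12 s, in which the tool goes at most 41.7 mm and 7.16 degrees, less where a joint would pass 70% of its speed; a pose out of reach is approached as far as the arm can. A call with a gripper value outside its range is refused whole. OPENING is the finger opening in cm, from 0 to 8.81, set as the call begins (- or left out, the last holds). The fingers move at their own pace and stop on an object; FORCE is the grip in N (left out, the last holds). Time passes only in rows, so rows that repeat a pose let the fingers close. It gives the time, the measured TCP pose, the force, the opening and the grip force at its end, in the units of the state.
- monitor.sense(): the state, without advancing time (a new reading comes with each control period).
- viewer.grab_frame(name): name is "side" or "top" or "wrist"; returns a dict with "image" (480x640x3 uint8, blue, green, red), "vfov" (degrees; the focal length in pixels is half the picture's height over the tangent of half this angle, whatever the lens; pixels are square), "cx", "cy" (the principal point, pixels), "T" (4x4, takes a point from camera to world coordinates); the wrist camera has in their place "tool_from_camera" (4x4, takes a point from camera to tool coordinates, whose origin is the TCP and whose axes are the flange's). Camera axes: x right, y up, looking along -z (the intrinsics and any distortion apply to the point x, -y, -z); pixel columns grow to the right and rows downward; lengths in mm; the calibration is good to about 2 mm. A picture is of the moment at which its call begins: read the wrist's pose just before it. There is no depth.
- order.finish_job(): hands the job in; it is judged then, once.
The state is a dict: "clock": time; "qpos": joint angles; "joint_vel": joint speeds; "joint_torque": joint torques, N m; "eef_pos": TCP position; "tcp_rot": TCP orientation; "contact_force": force on the tool from outside, world axes, zero at the start; "wrist_torque": the same for the moment, N m; "finger_gap": finger opening in mm; "grasp_force": force on a finger pad.
Only numpy, scipy, OpenCV 4.12 (cv2) and the standard library are available. Lean on these libraries where they do the work, as an engineer would, in place of code of your own. Each camera call takes 0.05 s, during which the arm holds its last target. There are 200 camera calls.

## Working session

There is one attempt and no reset: what is moved stays moved. The work goes in short steps, Python scripts to look and compute and a shell command to move; the robot and the scene stay as the last step left them, time stands still between calls to the robot, and variables do not carry over. Pictures are saved under pics/ and viewed, at most 10 in all, crops included, and the job is handed in when it is done.

```bash
mkdir -p pics; python3 - <<'E'
from rig import monitor, viewer
import cv2
s=monitor.sense();print(s)
for n in("top","side"):
    f=viewer.grab_frame(n);cv2.imwrite(f"pics/{n}1.png",f["image"]);print(n,{k:v for k,v in f.items() if k!="image"})
E
```

```text
{'clock': 0.0, 'qpos': array([-1.37742931e+00,  3.13454115e-01,  1.49843636e+00,  1.45730086e-05,
        1.33100816e+00, -2.23395601e-01]), 'joint_vel': array([-0.00177255, -0.00124742,  0.00102967, -0.0001745 , -0.00011132,
       -0.00114171]), 'joint_torque': array([-1.37322804e-03, -4.02217484e+01, -2.52272415e+01,  6.93816366e-02,
        3.53366544e-02, -1.18809330e-04]), 'eef_pos': array([ 212.46653864, -479.81479154,  238.15923861]), 'tcp_rot': array([-3.07235453e+00, -6.49646244e-01, -5.30078461e-05]), 'contact_force': array([ 0.72466994, -0.57879933,  0.63704955]), 'wrist_torque': array([ 0.03044769, -0.05289614,  0.00608953]), 'grasp_force': 0.0, 'finger_gap': 88.00409268116371}
top {'vfov': 50.4976426076811, 'cx': 309.9340557784462, 'cy': 237.9443448485394, 'T': array([[ 6.36148577e-03,  9.98236761e-01, -5.90161079e-02,
         4.54495569e+02],
       [-9.99979296e-01,  6.40756656e-03,  5.91608440e-04,
         5.54718040e+01],
       [ 9.68714933e-04,  5.90111225e-02,  9.98256855e-01,
         1.09772552e+03],
       [ 0.00000000e+00,  0.00000000e+00,  0.00000000e+00,
         1.00000000e+00]])}
side {'vfov': 43.7460197055661, 'cx': 314.4312183780427, 'cy': 234.7095395015903, 'T': array([[-1.72839619e-01,  8.19242593e-01, -5.46779700e-01,
        -2.27189056e+02],
       [-9.84947017e-01, -1.45122717e-01,  9.39083065e-02,
         1.91527709e+02],
       [-2.41647125e-03,  5.54780110e-01,  8.31993504e-01,
         1.23824003e+03],
       [ 0.00000000e+00,  0.00000000e+00,  0.00000000e+00,
         1.00000000e+00]])}
```

View pics/top1.png

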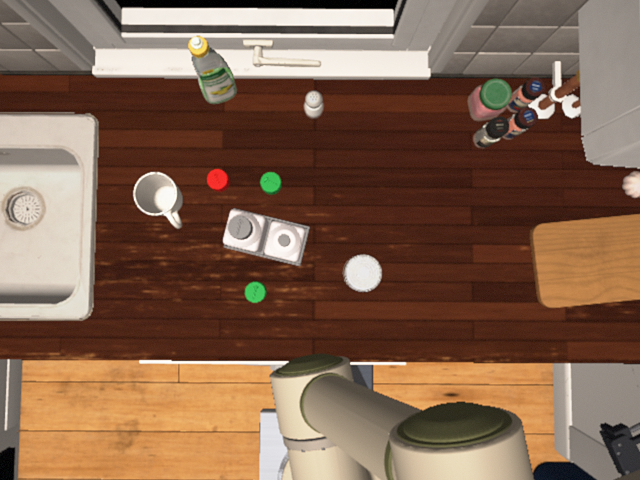

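View pics/side1.png

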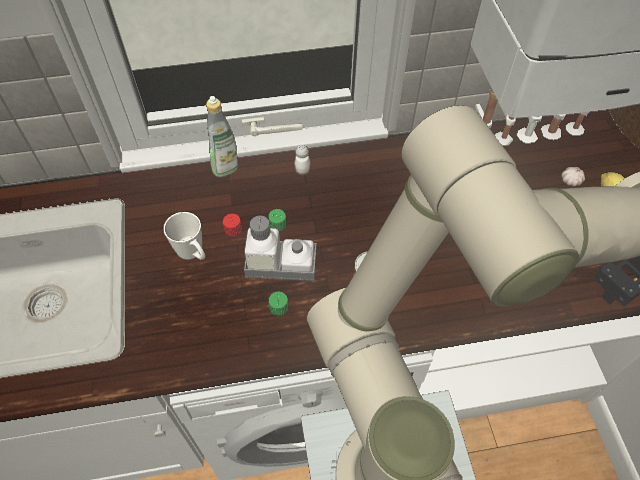

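Top view: the tall bottle's grey cap is at about (240,228), the short bottle at (286,240), the mug at (157,193) and the tin at (363,273). Next I'll enlarge a crop.

```bash
cat > h.py <<'E'
import numpy as np
def ray(f,u,v,T):
    fl=240/np.tan(np.radians(f["vfov"]/2))
    d=np.array([(u-f["cx"])/fl,-(v-f["cy"])/fl,-1]);return T[:3,3],T[:3,:3]@d
def atz(f,u,v,z,T=None):
    o,d=ray(f,u,v,f["T"] if T is None else T);return o+d*(z-o[2])/d[2]
E
python3 - <<'E'
import cv2
from rig import viewer
from h import *
a=viewer.grab_frame("top");b=viewer.grab_frame("side")
A=cv2.resize(a["image"][195:275,210:320],(550,400),interpolation=cv2.INTER_CUBIC)
B=cv2.resize(b["image"][205:285,235:325],(450,400),interpolation=cv2.INTER_CUBIC)[:,:250]
cv2.imwrite("pics/c1.png",np.hstack([A,B]))
print(atz(a,240,228,168),atz(b,260,221,168))
# holder corners top z=35
for p in [(231,209),(309,227),(301,265),(222,245)]: print(atz(a,*p,35))
E
```

```text
[526.88721242 183.15309114 168.        ] [532.38984789 181.65025688 168.        ]
[577.10904588 220.8820239   35.        ]
[540.27387263  56.9444936   35.        ]
[460.68591511  73.11258864  35.        ]
[501.37263891 238.51446538  35.        ]
```

View pics/c1.png

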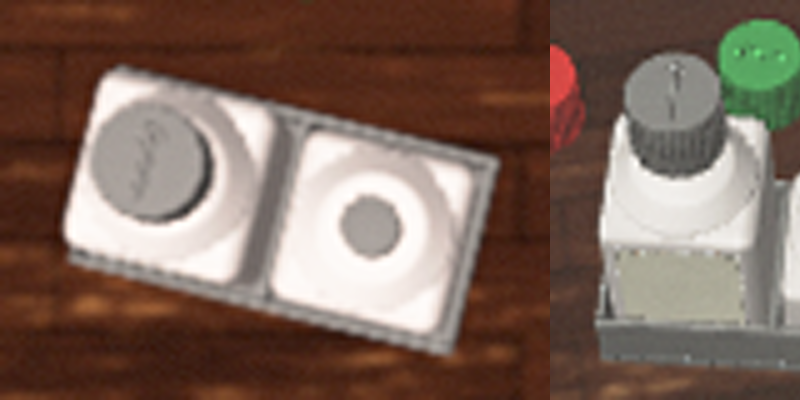

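The cap top is at about (528, 183, 168) and the holder yaw is about -13°. I'll move over the cap keeping the present tool yaw, which leaves joint 6 enough room for the anticlockwise turn.

```bash
python3 -m pendant '{"delta_pos":[[3.1,-2.6,0],[6.2,-5.3,0],[9.3,-8,0],[12.4,-10.6,0],[15.5,-13.3,0],[18.6,-16,0],[21.7,-18.6,0],[24.8,-21.3,0],[27.9,-24,0],[31,-26.6,0]],"twist":[0,0,0,0,0,0,0,0,0,0]}' 8.8 55
```

```text
clock: 1.03
eef_pos: [388.6, -109.3, 238.9]
tcp_rot: [3.073, 0.65, 0.0]
contact_force: [0.8, -0.7, 0.1]
finger_gap: 87.7
grasp_force: 0.0
```

```bash
python3 -m pendant '{"delta_pos":[[3.1,-2.6,0],[6.2,-5.3,0],[9.3,-8,0],[12.4,-10.6,0],[15.5,-13.3,0],[18.6,-16,0],[21.7,-18.6,0],[24.6,-21.1,0],[24.6,-21.1,0],[24.6,-21.1,0]],"twist":[0,0,0,0,0,0,0,0,0,0]}' && python3 - <<'E'
import cv2
from rig import viewer,monitor
from h import *
from scipy.spatial.transform import Rotation as R
s=monitor.sense();f=viewer.grab_frame("wrist")
cv2.imwrite("pics/w1.png",f["image"])
T=np.eye(4);T[:3,:3]=R.from_rotvec(s["tcp_rot"]).as_matrix();T[:3,3]=s["eef_pos"]
np.savez("w1.npz",T=T@f["tool_from_camera"],vfov=f["vfov"],cx=f["cx"],cy=f["cy"])
print(s["qpos"],s["eef_pos"],T@f["tool_from_camera"],T)
p=np.array([528,183.5,168,1]);c=np.linalg.inv(T@f["tool_from_camera"])@p;fl=240/np.tan(np.radians(f["vfov"]/2))
print(f["cx"]-fl*c[0]/c[2],f["cy"]+fl*c[1]/c[2])
E
```

```text
clock: 1.87
eef_pos: [527.7, 182.4, 237.9]
tcp_rot: [3.073, 0.654, -0.002]
contact_force: [-0.2, -0.0, -0.9]
finger_gap: 87.7
grasp_force: 0.0
[ 1.23051236e-01  3.88096752e-01  1.39482271e+00 -1.52955444e-04
  1.36005573e+00  1.27438925e+00] [527.72903172 182.41617706 237.87178701] [[ 4.07667539e-01  8.72521971e-01  2.69281616e-01  5.98945085e+02]
 [-9.13129497e-01  3.89958533e-01  1.18856485e-01  2.12105668e+02]
 [-1.30376901e-03 -2.94342917e-01  9.55698984e-01  3.82927318e+02]
 [ 0.00000000e+00  0.00000000e+00  0.00000000e+00  1.00000000e+00]] [[ 9.13295689e-01  4.07294921e-01 -1.35372753e-03  5.27729032e+02]
 [ 4.07294880e-01 -9.13296655e-01 -3.18134783e-04  1.82416177e+02]
 [-1.36592951e-03 -2.60815167e-04 -9.99999033e-01  2.37871787e+02]
 [ 0.00000000e+00  0.00000000e+00  0.00000000e+00  1.00000000e+00]]
313.4623898556291 253.31656806867932
```

View pics/w1.png

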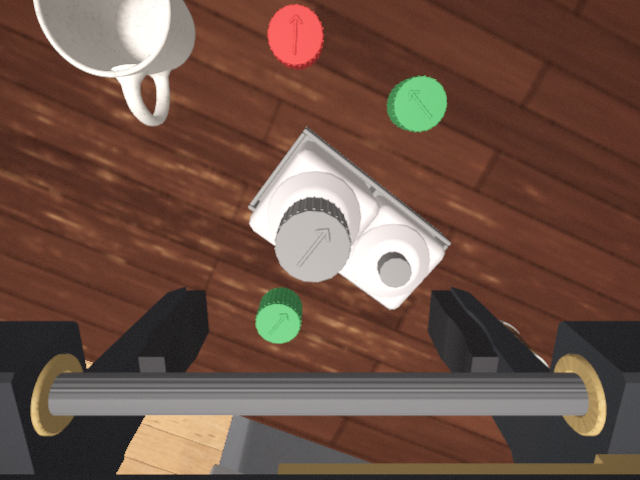

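Wrist view: the grey cap's top face is centred at about (313,246), roughly 3.5 mm further along tool x than assumed. The fingers are clear of everything. I'll correct for that and descend.

```bash
python3 -m pendant '{"delta_pos":[[0.3,-0.07,1],[0.35,-0.07,3.5],[0.35,-0.07,6],[0.35,-0.07,8],[0.35,-0.07,9.3],[0.35,-0.07,10],[0.35,-0.07,10.4],[0.35,-0.07,10.5],[0.35,-0.07,10.5]],"twist":[0,0,0,0,0,0,0,0,0]}' && python3 - <<'E'
import cv2
from rig import viewer
f=viewer.grab_frame("wrist");cv2.imwrite("pics/w2.png",f["image"])
E
```

```text
clock: 2.67
eef_pos: [531.0, 182.9, 134.2]
tcp_rot: [3.074, 0.649, 0.001]
contact_force: [0.4, 0.2, -0.2]
finger_gap: 87.7
grasp_force: 0.0
```

View pics/w2.png

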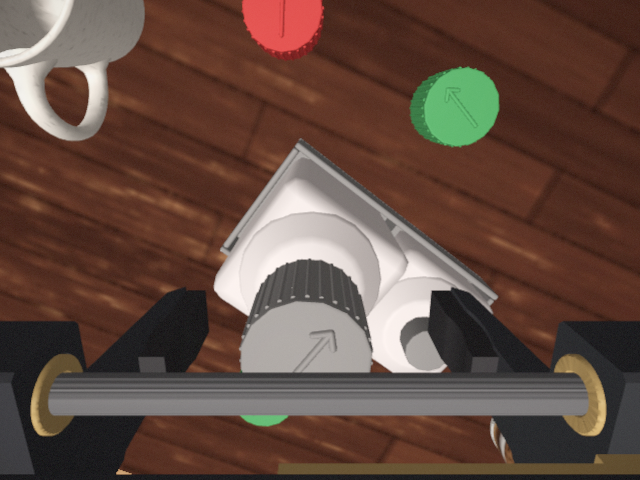

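```bash
python3 - <<'E'
from rig import viewer,monitor
from h import *
from scipy.spatial.transform import Rotation as R
s=monitor.sense();f=viewer.grab_frame("wrist")
M=f["tool_from_camera"];print(s["eef_pos"],f["cx"],f["cy"]);fl=240/np.tan(np.radians(f["vfov"]/2))
for p in ([0,0,-19],[0,0,-34],[21.5,0,-34],[-21.5,0,-34],[0,21.5,-34],[0,-21.5,-34]):
    c=np.linalg.inv(M)@np.array(p+[1]);print(p,f["cx"]-fl*c[0]/c[2],f["cy"]+fl*c[1]/c[2])
E
```

```text
[531.09826091 183.03747649 134.46636578] 317.98185033611645 235.75970215048113
[0, 0, -19] 312.9903500894758 340.17945188323745
[0, 0, -34] 312.38479481683635 365.7442041640453
[21.5, 0, -34] 312.12609327218394 303.883759550158
[-21.5, 0, -34] 312.6193720614515 421.83607121374394
[0, 21.5, -34] 380.5794532947807 365.81079649313955
[0, -21.5, -34] 244.21024456778986 365.6776314707088
```

The cap sits about 3.5 mm toward -y of the fingers' mid-plane (306 against 318 px). I'll shift, then close gently.

```bash
python3 -m pendant '{"delta_pos":[[0,-0.2,0],[0,-0.35,0],[0,-0.35,0],[0,-0.35,0]],"twist":[0,0,0,0]}' && python3 -m pendant '{"delta_pos":[[0,0,0],[0,0,0],[0,0,0],[0,0,0],[0,0,0],[0,0,0],[0,0,0],[0,0,0]],"twist":[0,0,0,0,0,0,0,0]}' 3 10
```

```text
clock: 3.1
eef_pos: [529.3, 186.6, 133.9]
tcp_rot: [3.074, 0.65, 0.0]
contact_force: [0.4, 0.7, 0.0]
finger_gap: 87.9
grasp_force: 0.0
clock: 3.77
eef_pos: [529.3, 186.5, 133.7]
tcp_rot: [-3.074, -0.65, 0.0]
contact_force: [-1.3, 1.0, -0.9]
finger_gap: 42.9
grasp_force: 10.0
```

```bash
python3 -m pendant '{"delta_pos":[[0,0,0],[0,0,0],[0,0,0],[0,0,0.2],[0,0,0.4],[0,0,0.55],[0,0,0.7],[0,0,0.7],[0,0,0.7]],"twist":[0,0,0,0,0,0,0,0,0]}' 3 55
```

```text
clock: 4.52
eef_pos: [529.4, 186.5, 127.7]
tcp_rot: [3.073, 0.65, 0.001]
contact_force: [-3.4, 0.1, 9.1]
finger_gap: 42.3
grasp_force: 55.0
```

```bash
python3 -m pendant '{"delta_pos":[[0,0,0.1],[0,0,0.1],[0,0,0.1],[0,0,0.1]],"twist":[0,0,0,0]}' && python3 -m pendant '{"delta_pos":[[0,0,0],[0,0,0],[0,0,0],[0,0,0],[0,0,0],[0,0,0],[0,0,0],[0,0,0],[0,0,0],[0,0,0]],"twist":[-3,-7,-11,-15,-19,-23,-27,-31,-35,-38]}'
```

```text
clock: 4.85
eef_pos: [529.5, 186.5, 127.0]
tcp_rot: [3.073, 0.65, 0.002]
contact_force: [-3.9, -0.7, 10.8]
finger_gap: 42.1
grasp_force: 55.0
clock: 5.68
eef_pos: [530.3, 186.7, 127.3]
tcp_rot: [2.691, 1.619, 0.005]
contact_force: [-1.0, 1.5, 10.1]
finger_gap: 42.1
grasp_force: 55.0
```

```bash
python3 -m pendant '{"delta_pos":[[0,0,0],[0,0,0],[0,0,0],[0,0,0],[0,0,0],[0,0,0],[0,0,0],[0,0,0],[0,0,0],[0,0,0]],"twist":[-4,-8,-12,-16,-20,-24,-28,-32,-36,-39]}' && python3 - <<'E'
import cv2
from rig import viewer,monitor
import numpy as np
print(monitor.sense()["wrist_torque"])
f=viewer.grab_frame("wrist");a=viewer.grab_frame("side")["image"]
cv2.imwrite("pics/w3.png",np.hstack([f["image"][:,130:510],cv2.resize(a[180:300,220:320],(400,480),interpolation=cv2.INTER_CUBIC)]))
E
```

```text
clock: 6.52
eef_pos: [530.0, 186.9, 127.2]
tcp_rot: [1.996, 2.424, 0.004]
contact_force: [-2.7, 1.2, 10.9]
finger_gap: 42.1
grasp_force: 55.0
[ 0.24719898  0.28044988 -0.04350847]
```

View pics/w3.png

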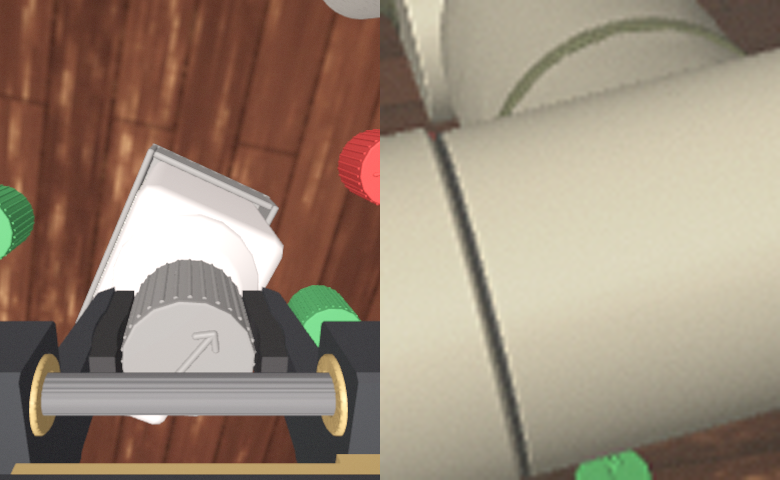

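The arrow has kept its place relative to the gripper while the bottle and holder appear turned in the image. So the cap turned about 77° without slipping, and I can lift.

```bash
python3 -m pendant '{"delta_pos":[[0,0,-0.2],[0,0,-0.5],[0,0,-0.8],[0,0,-1.2],[0,0,-1.6],[0,0,-2],[0,0,-2.5],[0,0,-3],[0,0,-3],[0,0,-3]],"twist":[0,0,0,0,0,0,0,0,0,0]}'
```

```text
clock: 7.45
eef_pos: [529.4, 186.4, 155.9]
tcp_rot: [2.001, 2.422, 0.001]
contact_force: [-1.1, 0.3, -0.7]
finger_gap: 41.8
grasp_force: 55.0
```

```bash
python3 -m pendant '{"delta_pos":[[0,0,-0.8],[0,0,-1.6],[0,0,-2.4],[0,0,-3.2],[0,0,-4],[0,0,-4.8],[0,0,-5.5],[0,0,-6],[0,0,-6.1],[0,0,-6.1]],"twist":[0,0,0,0,0,0,0,0,0,0]}' && python3 - <<'E'
import cv2
from rig import viewer
import numpy as np
f=viewer.grab_frame("wrist");a=viewer.grab_frame("side")["image"]
cv2.imwrite("pics/w4.png",np.hstack([f["image"][:,130:510],a[60:540,160:540][:,:]] if 0 else [f["image"][:,130:510],a[:,130:510]]))
E
```

```text
clock: 8.28
eef_pos: [529.4, 186.5, 216.9]
tcp_rot: [2.001, 2.422, 0.0]
contact_force: [-1.0, -0.7, -0.9]
finger_gap: 42.1
grasp_force: 55.0
```

View pics/w4.png

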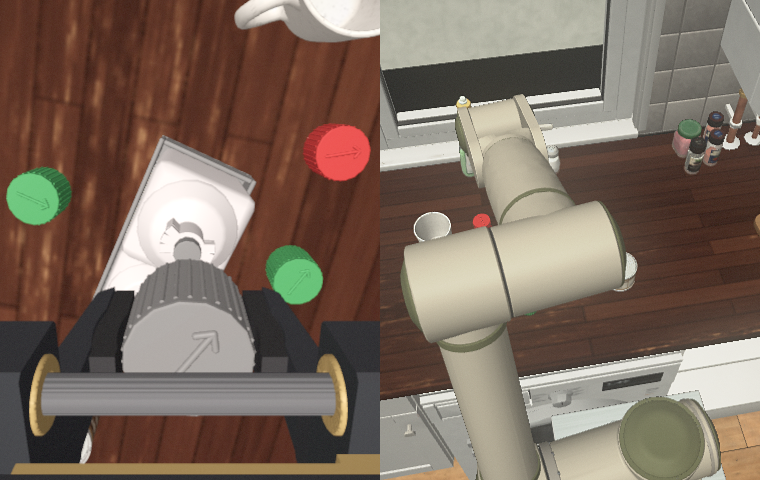

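The cap is off and held level. The neck and liner show below it at about (188,245), and the bottle is still standing in its holder.

```bash
python3 -c "from rig import order;print(order.finish_job())"
```

```text
the job is handed in; nothing more can be done
None
```

I pressed the cap down, turned it about 77° anticlockwise and lifted it off. It is still in the gripper, level and about 7 cm above the tall bottle's mouth by arm travel. The bottle is standing in its holder, nothing else was touched as far as I could see, and I handed the job in at about 8.3 s on the robot's clock; the hand-in gave no verdict.

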